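# Pin the lever press: drive the hinge pin home and snap in its spring cotter

### The job

The hinge pin of the small lever press has crept out of its fork. Push the pin gently home until you feel its head stop against the fork, then take the spring cotter from the wooden tool block and press its straight leg down through the cross hole in the pin's far end until the bow snaps around the pin, and let go of it there. Do not force the cotter against solid metal, and leave the glue bottle, tin and spool alone.

Things in the scene. Friction and masses are not known exactly. Their poses are not given: they have to be found in the camera images.
- fork (a point): Middle of the press's fork, on the hinge pin's axis, 120 mm above the table. z up, y along the pin (pushed home towards +y), x to the column; the lever rises that way at 30 degrees. Cheeks: outer faces at y = -24 and +24 mm, tops 13 mm above the axis. Steel pin 20 mm in diameter; its round head, at the -y end, is 28 mm across and 8 mm thick.
- pin (a joint): How far the pin is drawn out to -y from its stop, m: 0 home, 0.027 to 0.036 at the start (the hole is then hidden in the fork). The head's outer face lies at fork y = -32 mm less this, plus the unmeasured wear of up to 8 mm either way, so contact must be felt; the hole is 76 mm from that face. It slides against about 6 N, stays where left, and stops hard at 0.
- cotter_eye (a point): Centre of the coil eye of the loose steel spring cotter standing in the block's slot. Eye: disc 24 mm across, 10 mm thick along the cotter's y, gripped over its flat faces, centre 34 mm above the block's top. z up, legs to -z: the straight leg (wire 5 mm) at x = -9.5 mm, its blunt tip 72 mm below the eye's centre; the shorter springy bow leg at its +x side, ending 62.5 mm below.
- cotter_bow (a joint): Opening of the bow leg, rad: 0 relaxed, about 0.1 spread over the pin. Pushing down meets some 2 to 8 N, and 5 to 9 N sideways, with the eye's centre 60 to 50 mm above the pin's axis; then it snaps and draws itself down. Fully on: eye centre at most 40 mm above the axis (released, it settles at about 32), cotter's plane across the pin, bow round either side.
- block: Fixed wooden tool block 150 x 60 x 44 mm high, origin under its centre; the cotter's slot (38 mm deep) is on its -x half; short upright punches stand at x = +20 to +70 mm, up to 110 mm above the table.
- press: The fixed grey lever press; base plate 200 x 110 x 14 mm; origin on the table right below fork, same axes. The pin's cross hole is vertical, 7 x 7 mm, right through, at x = 0. With the pin home it lies somewhere from fork y = +36 to +52 mm: wear shifts pin, head and hole together, unmeasured, so see or feel for it. The pin ends 12.5 mm beyond the hole. Free space below.
- cotter: The whole cotter, 65 g, with origin and axes as cotter_eye. The wires are 5 mm thick.
- glue: White glue bottle, 44 mm across, 100 mm high, origin under its centre. Leave alone.
- tin: Open steel tin, 64 mm across, 60 mm high, origin under its centre. Leave alone.
- spool: Wooden spool, 40 mm across, 50 mm high, origin under its centre. Leave alone.

How it is judged:
By the outcome, as a careful person would: the job done as asked, in the order asked, and still so for the second after the job is handed in, with the robot touching nothing.
It also fails if it takes over 64 s, if anything falls off the work surface, if the arm or the gripper's body presses on something with over 40 N, if the wrist force passes 120 N, or if a joint passes its speed limit or range.

### The arm

A 6-joint arm with a two-finger parallel gripper is mounted at the origin on the work surface. World frame = base frame: x ahead of the robot, y to its left, z up, the work surface at z = 0. Lengths are in m, angles in rad, forces in N, time in s.
With the tool pointing down it reaches from about 0.25 to 0.775 m from the base axis. Payload 4 kg.
Tool frame: the origin (TCP) lies midway between the tips of the shut fingers; the grasp point (between the pads) lies 19 mm behind it; z points along the fingers, x is the direction in which the jaws open and shut, and the axes are right-handed (so a half turn about z gives the same grasp; the last joint's range is limited). The gripper opens to 94 mm and grips with 3 to 60 N. Pads are 16 mm wide; open, the fingers measure 119 mm over their backs; the gripper's body (75 mm by 177 mm) begins 78 mm behind the grasp point.
Start: joints at [1.18, 0.087, 1.371, -0, 1.684, -0.103], TCP at [0.156, 0.527, 0.206] pointing down, gripper open.
Joint ranges: [-3.1, 3.1], [-0.76, 2.03], [0.27, 2.55], [-1.08, 4.22], [0.17, 2.65], [-2.57, 2.57]. Speed limits (rad/s): [2.79, 2.79, 3.14, 3.14, 3.14, 3.14].

### API

Orientations are given as [roll, pitch, yaw] about the fixed x, y, z axes, in that order (R = Rz(yaw) Ry(pitch) Rx(roll)).
In Python, from bench import robot gives the robot as it stands.
- The arm moves only by the shell command python3 -m handwheel 'ROWS'. ROWS is a JSON object of lists of equal length, an entry for each row: "delta_pos": the shift along the tool's x, y, z in mm, a list of three; "rotation": the turn, a rotation vector about the tool's x, y, z in rad, a list of three; "claw": the closure, from -1 (fully open) to 1 (shut). In form: {"delta_pos": [[tx, ty, tz], ...], "rotation": [[wx, wy, wz], ...], "claw": [claw, ...]}. A call has exactly 8 rows; each row shifts and turns the commanded pose from where the row before left it, along the tool's axes as they then stand; what a row does not reach is not made up. A row lasts 1/8 s, in which the tool goes at most 62.5 mm and 10.7 degrees, less where a joint would pass 70% of its speed; a pose out of reach is approached as far as the arm can. A call with a gripper value outside its range is refused whole. The fingers move at their own pace and stop on an object; the grip force is fixed at half the most. Time passes only in rows, so rows that do not move let the fingers close, or fill a call up. It gives the time, the measured TCP pose, the force and the opening at its end, in the units of the state.
- robot.get_obs(): the state, without advancing time (a new reading comes with each control period).
- robot.snapshot(name): name is "scene" or "top" or "wrist"; returns a dict with "color" (384x512x3 uint8, red, green, blue), "intrinsics" (3x3 intrinsics, pixels), "eye" and "rotation" of the camera in the world. Camera axes: x right, y down, z forward; pixel columns grow to the right and rows downward; lengths in m; the calibration is good to about 2 mm. A picture is of the moment at which its call begins. There is no depth.
- robot.close_job(): hands the job in, once; it reports no verdict.
The state is a dict: "time": time; "joint_positions": joint angles; "qvel": joint speeds; "joint_torque": joint torques, N m; "tool_pos": TCP position; "ee_rot": TCP orientation; "wrist_force": force on the tool from outside, world axes, zero at the start; "wrist_torque": the same for the moment, N m; "width": finger opening in m.
Only numpy, scipy, OpenCV 4.12 (cv2) and the standard library are available. Lean on these libraries where they do the work, as an engineer would, in place of code of your own. Each camera call takes 0.05 s, during which the arm holds its last target.

## Working session

There is one attempt and no reset: what is moved stays moved. The work goes in short steps, Python scripts to look and compute and a shell command to move; the robot and the scene stay as the last step left them, time stands still between calls to the robot, and variables do not carry over. Pictures are saved under pics/ and viewed, and the job is handed in when it is done.

```bash
mkdir -p pics; ls; python3 - <<'E'
from bench import robot
import cv2,json
o=robot.get_obs();print(o)
for n in ["scene","top","wrist"]:
    s=robot.snapshot(n);cv2.imwrite(f"pics/{n}0.png",cv2.cvtColor(s["color"],cv2.COLOR_RGB2BGR));print(n,s["intrinsics"],s["eye"],s["rotation"])
E
```

```text
pics
{'time': 0.0, 'joint_positions': array([ 1.17989198e+00,  8.79388085e-02,  1.37221991e+00, -3.29770600e-06,
        1.68360145e+00, -1.03079810e-01]), 'qvel': array([-0.00053787,  0.000284  ,  0.00213741,  0.0010541 ,  0.00083373,
       -0.00083976]), 'joint_torque': array([ 2.42950964e-04, -3.40185606e+01, -3.02422643e+01,  7.19471485e-02,
        3.30306182e-02, -1.74588413e-04]), 'tool_pos': array([0.15591452, 0.52687383, 0.20433045]), 'ee_rot': array([-3.14137288e+00,  2.15635056e-03,  1.28297166e+00]), 'wrist_force': array([ 0.25956311,  0.49749091, -0.11556794]), 'wrist_torque': array([-0.0134489 , -0.05749226,  0.00288946]), 'width': 0.09454323122894563}
scene [[409.10623866   0.         252.42741367]
 [  0.         409.10623866 185.08484536]
 [  0.           0.           1.        ]] [ 0.92215307 -0.30142864  0.95174358] [-2.58714437 -0.00283744  1.00327583]
top [[348.2676263    0.         250.76993338]
 [  0.         348.2676263  191.40484458]
 [  0.           0.           1.        ]] [0.41404971 0.01424652 1.06576293] [-3.06023507 -0.03204911 -1.58949435]
wrist [[291.66380519   0.         254.71976006]
 [  0.         291.66380519 189.748438  ]
 [  0.           0.           1.        ]] [0.09402399 0.54551542 0.3822791 ] [2.91224713e+00 2.04794761e-03 1.28203751e+00]
```

View pics/scene0.png

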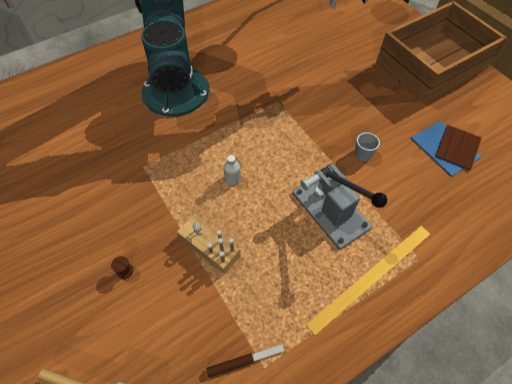

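View pics/top0.png

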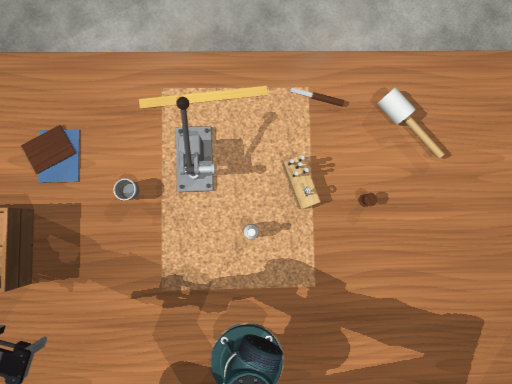

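View pics/wrist0.png

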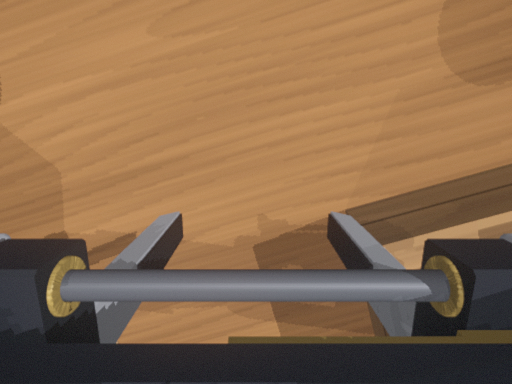

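```bash
cat > h.py <<'E'
import numpy as np,cv2
from scipy.spatial.transform import Rotation as R
from bench import robot
def shot(n,name,box=None,scale=1):
    s=robot.snapshot(n);im=cv2.cvtColor(s["color"],cv2.COLOR_RGB2BGR)
    cv2.imwrite(f"pics/full_{name}.png",im)
    if box: im=im[box[1]:box[3],box[0]:box[2]]
    im=cv2.resize(im,None,fx=scale,fy=scale,interpolation=cv2.INTER_CUBIC)
    cv2.imwrite(f"pics/{name}.png",im);return s
def Rm(s): return R.from_euler('xyz',s["rotation"]).as_matrix()
def pix(s,p):
    c=Rm(s).T@(np.asarray(p,float)-s["eye"]);k=s["intrinsics"];return (k@(c/c[2]))[:2]
def ray(s,uv):
    return Rm(s)@np.linalg.inv(s["intrinsics"])@np.array([uv[0],uv[1],1.])
def onz(s,uv,z):
    d=ray(s,uv);return s["eye"]+d*(z-s["eye"][2])/d[2]
def tri(L):
    A=np.zeros((3,3));b=np.zeros(3)
    for s,uv in L:
        d=ray(s,uv);d/=np.linalg.norm(d);P=np.eye(3)-np.outer(d,d);A+=P;b+=P@s["eye"]
    p=np.linalg.solve(A,b);return p
E
python3 - <<'E'
from h import *
import cv2
a=cv2.imread('pics/scene0.png');b=cv2.imread('pics/top0.png')
cv2.imwrite('pics/c1.png',cv2.resize(a[150:250,285:395],None,fx=7,fy=6,interpolation=cv2.INTER_CUBIC) if 0 else cv2.resize(a[150:250,285:395],None,fx=6,fy=6,interpolation=cv2.INTER_CUBIC))
cv2.imwrite('pics/c2.png',cv2.resize(a[210:280,170:250],None,fx=8,fy=8,interpolation=cv2.INTER_CUBIC))
cv2.imwrite('pics/c3.png',cv2.resize(b[90:200,165:225],None,fx=5,fy=5,interpolation=cv2.INTER_CUBIC))
cv2.imwrite('pics/c4.png',cv2.resize(b[145:215,275:330],None,fx=8,fy=8,interpolation=cv2.INTER_CUBIC))
E
```

```text
(no output)
```

View pics/c1.png

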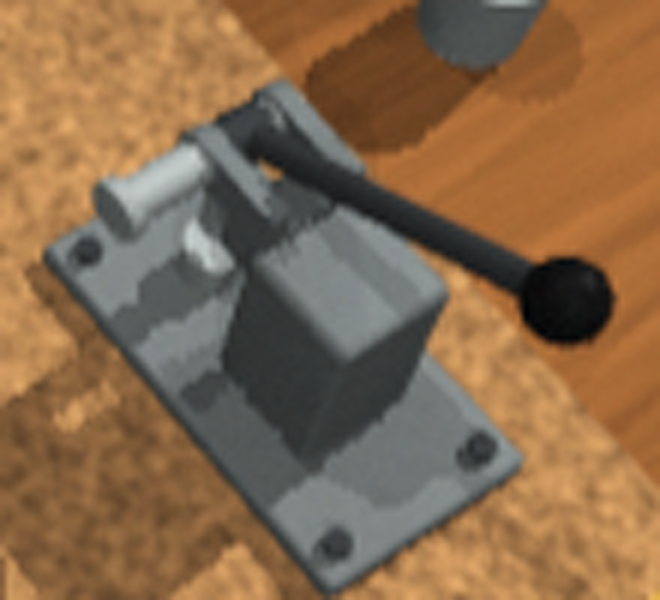

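View pics/c2.png

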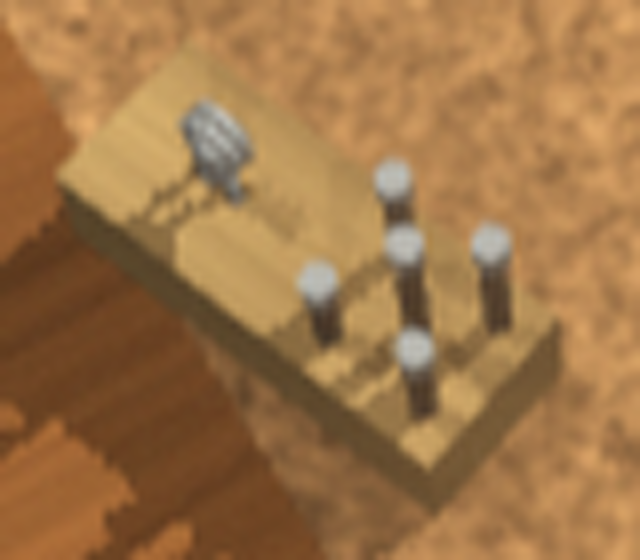

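View pics/c3.png

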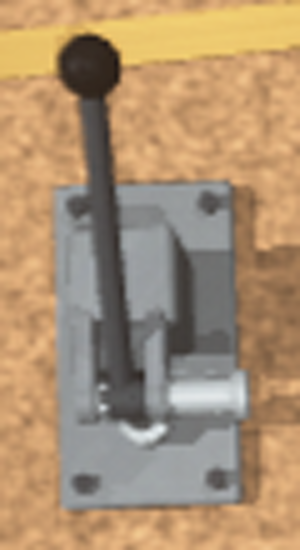

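View pics/c4.png

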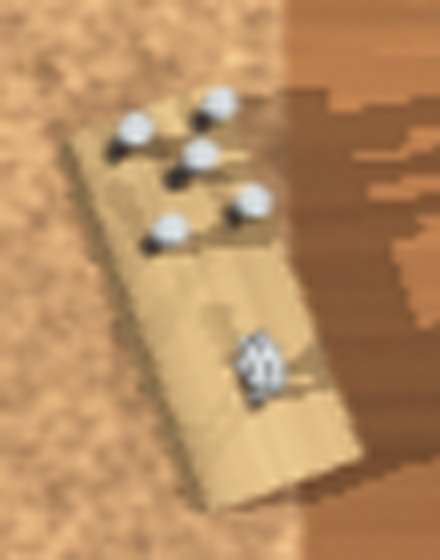

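```bash
python3 - <<'E'
from h import *
t=robot.snapshot("top");s=robot.snapshot("scene")
f=lambda x,y,k,ox,oy:((x+.5)/k-.5+ox,(y+.5)/k-.5+oy)
print("press corners top")
for x,y in [(57,187),(232,183),(242,505),(62,507)]: print(onz(t,f(x,y,5,165,90),.014))
print("press scene")
for x,y in [(335,590),(520,462),(45,255)]: print(onz(s,f(x,y,6,285,150),.014))
print("pin head top end/ far", onz(t,f(248,394,5,165,90),.12),onz(t,f(170,394,5,165,90),.12))
print("head scene",onz(s,f(115,205,6,285,150),.12))
print("cheek top",[onz(t,f(x,y,5,165,90),.133) for x,y in [(168,415),(143,415),(75,415),(98,415)]])
print("block top")
for x,y in [(68,135),(208,510),(362,455),(225,85)]: print(onz(t,f(x,y,8,275,145),.044))
print("block scene")
for x,y in [(60,178),(432,468),(560,322),(195,48)]: print(onz(s,f(x,y,8,170,210),.044))
print("eye",tri([(t,f(262,362,8,275,145)),(s,f(216,138,8,170,210))]),onz(t,f(262,362,8,275,145),.078),onz(s,f(216,138,8,170,210),.078))
E
```

```text
press corners top
[0.7003594  0.20386199 0.014     ]
[0.70178925 0.09720341 0.014     ]
[0.50348267 0.09305255 0.014     ]
[0.50400443 0.20113757 0.014     ]
press scene
[0.70364587 0.09808562 0.014     ]
[0.70015584 0.20103093 0.014     ]
[0.50917684 0.09049285 0.014     ]
pin head top end/ far [0.55526737 0.08123945 0.12      ] [0.55585894 0.12366385 0.12      ]
head scene [0.55188799 0.08330682 0.12      ]
cheek top [array([0.54253905, 0.12330494, 0.133     ]), array([0.54273075, 0.13667591, 0.133     ]), array([0.54325127, 0.1729826 , 0.133     ]), array([0.54307536, 0.16071259, 0.133     ])]
block top
[ 0.58465977 -0.11783875  0.044     ]
[ 0.44443295 -0.16592396  0.044     ]
[ 0.46373217 -0.22374583  0.044     ]
[ 0.60272198 -0.17711101  0.044     ]
block scene
[ 0.46402363 -0.22405099  0.044     ]
[ 0.60445143 -0.17519947  0.044     ]
[ 0.58573168 -0.12017443  0.044     ]
[ 0.4467336  -0.16827178  0.044     ]
eye [ 0.49541834 -0.18155634  0.079261  ] [ 0.49599285 -0.18095834  0.078     ] [ 0.49426058 -0.18219042  0.078     ]
```

```bash
python3 -m handwheel '{"delta_pos":[[0,0,0],[-20,16,0],[-40,32,0],[-40,32,0],[-40,32,0],[-40,32,0],[-40,32,0],[-40,32,0]],"rotation":[[0,0,-0.155],[0,0,-0.155],[0,0,0],[0,0,0],[0,0,0],[0,0,0],[0,0,0],[0,0,0]],"claw":[1,1,1,1,1,1,1,1]}'; python3 -m handwheel '{"delta_pos":[[-45,37,0],[-45,37,0],[-45,37,0],[-40,32,0],[-25,20,0],[-15,12,0],[0,0,0],[0,0,0]],"rotation":[[0,0,0],[0,0,0],[0,0,0],[0,0,0],[0,0,0],[0,0,0],[0,0,0],[0,0,0]],"claw":[1,1,1,1,1,1,1,1]}'
python3 - <<'E'
from h import *
shot("wrist","w1");print(robot.get_obs()["tool_pos"],robot.get_obs()["ee_rot"])
E
```

```text
time: 1.25
tool_pos: [0.3674, 0.2684, 0.2056]
ee_rot: [3.141, -0.0, 1.593]
wrist_force: [1.1, 1.3, 0.1]
width: 0.0171
time: 2.25
tool_pos: [0.5458, 0.0597, 0.2056]
ee_rot: [-3.141, -0.001, 1.594]
wrist_force: [-0.1, -1.0, -0.1]
width: 0.0002
[0.54572877 0.05987079 0.20570045] [ 3.14156576e+00 -5.48437709e-04  1.59459968e+00]
```

View pics/w1.png

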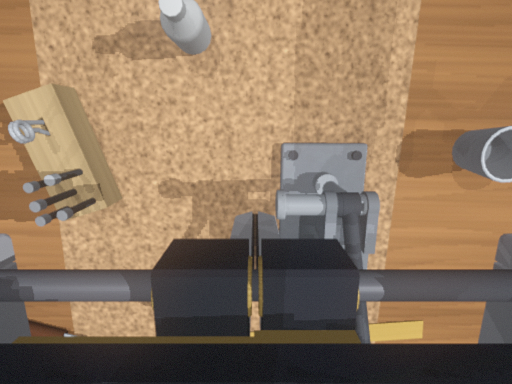

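```bash
python3 - <<'E'
import cv2
a=cv2.imread('pics/full_w1.png')
cv2.imwrite('pics/c5.png',cv2.resize(a[135:260,265:390],None,fx=5,fy=5,interpolation=cv2.INTER_CUBIC))
cv2.imwrite('pics/c6.png',cv2.resize(a[80:230,0:130],None,fx=5,fy=4,interpolation=cv2.INTER_CUBIC) if 0 else cv2.resize(a[80:160,0:100],None,fx=7,fy=7,interpolation=cv2.INTER_CUBIC))
E
```

```text
(no output)
```

View pics/c5.png

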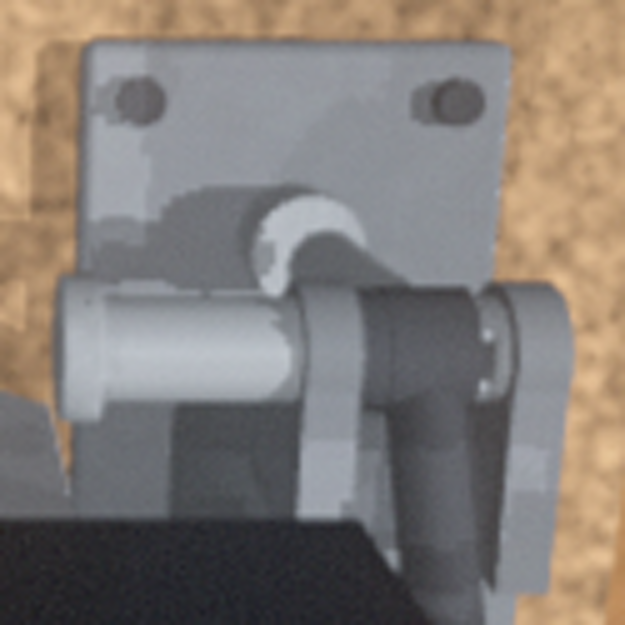

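View pics/c6.png

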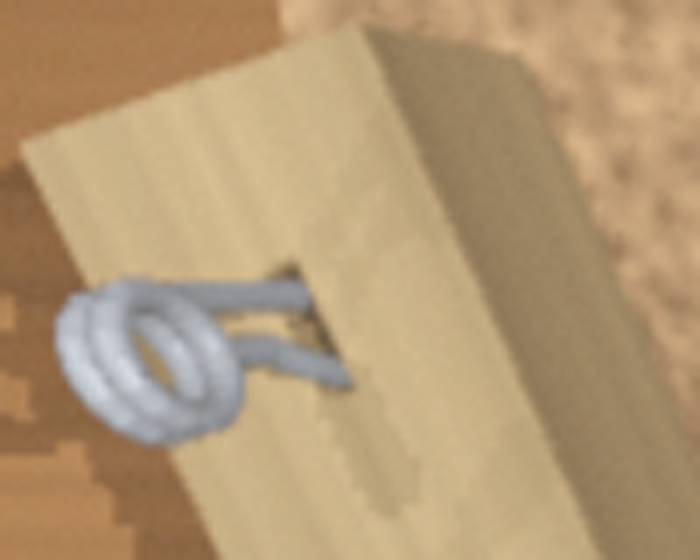

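```bash
python3 - <<'E'
from h import *
w=robot.snapshot("wrist")
f=lambda x,y,k,ox,oy:((x+.5)/k-.5+ox,(y+.5)/k-.5+oy)
g=lambda x,y,z:print(np.round(onz(w,f(x,y,5,265,135),z),4))
g(60,348,.12);g(180,348,.12);
print("edge corners");g(86,43,.014);g(510,43,.014)
print("cheek tops");[g(x,335,.133) for x in (300,362,510,572)]
k=lambda x,y,z:print(np.round(onz(w,f(x,y,7,0,80),z),4))
print("legs");k(305,297,.044);k(345,382,.044)
print("block corner");k(22,145,.044);k(365,25,.044)
print("eye");k(150,362,.078)
E
```

```text
[0.556  0.0803 0.12  ]
[0.5555 0.1028 0.12  ]
edge corners
[0.5066 0.0926 0.014 ]
[0.5042 0.199  0.014 ]
cheek tops
[0.549  0.1218 0.133 ]
[0.5487 0.1329 0.133 ]
[0.5481 0.1592 0.133 ]
[0.5479 0.1703 0.133 ]
legs
[ 0.4869 -0.1818  0.044 ]
[ 0.5004 -0.1771  0.044 ]
block corner
[ 0.4643 -0.2235  0.044 ]
[ 0.4449 -0.1664  0.044 ]
eye
[ 0.4962 -0.1818  0.078 ]
```

```bash
python3 -m handwheel '{"delta_pos":[[-5,10,10],[0,0,18],[0,0,20],[0,0,20],[0,0,15],[0,0,9],[0,0,0],[5,0,0]],"rotation":[[0,0,0],[0,0,0],[0,0,0],[0,0,0],[0,0,0],[0,0,0],[0,0,0],[0,0,0]],"claw":[1,1,1,1,1,1,1,1]}'; python3 -m handwheel '{"delta_pos":[[3,0,0],[3,0,0],[3,0,0],[3,0,0],[3,0,0],[3,0,0],[3,0,0],[2,0,0]],"rotation":[[0,0,0],[0,0,0],[0,0,0],[0,0,0],[0,0,0],[0,0,0],[0,0,0],[0,0,0]],"claw":[1,1,1,1,1,1,1,1]}'
python3 - <<'E'
from h import *
shot("scene","s2",(280,130,400,220),6);shot("wrist","w2")
E
```

```text
time: 3.35
tool_pos: [0.5569, 0.0589, 0.1143]
ee_rot: [3.14, -0.0, 1.592]
wrist_force: [-0.0, 0.8, -0.4]
width: 0.0002
time: 4.35
tool_pos: [0.5561, 0.0795, 0.1139]
ee_rot: [3.141, 0.005, 1.592]
wrist_force: [-0.9, -6.2, 2.4]
width: 0.0001
```

View pics/s2.png

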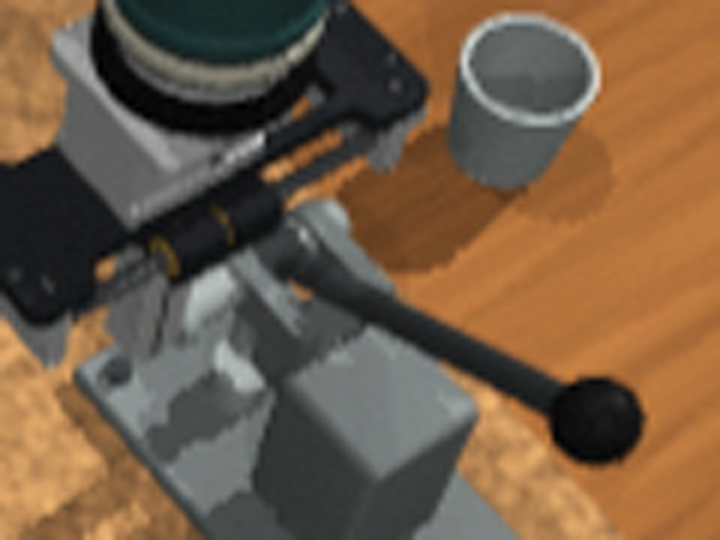

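View pics/w2.png

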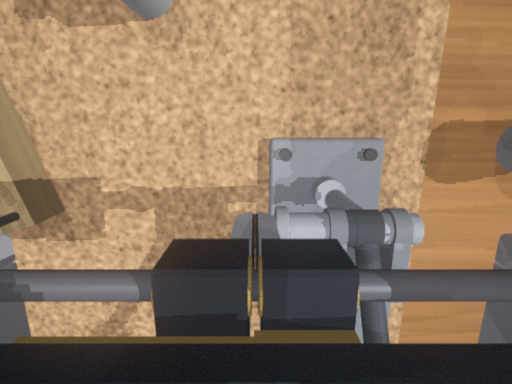

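```bash
python3 -m handwheel '{"delta_pos":[[2,0,0],[2,0,0],[2,0,0],[2,0,0],[1,0,0],[1,0,0],[1,0,0],[1,0,0]],"rotation":[[0,0,0],[0,0,0],[0,0,0],[0,0,0],[0,0,0],[0,0,0],[0,0,0],[0,0,0]],"claw":[1,1,1,1,1,1,1,1]}'; python3 -m handwheel '{"delta_pos":[[1,0,0],[1,0,0],[1,0,0],[1,0,0],[0.7,0,0],[0.5,0,0],[0.5,0,0],[0.3,0,0]],"rotation":[[0,0,0],[0,0,0],[0,0,0],[0,0,0],[0,0,0],[0,0,0],[0,0,0],[0,0,0]],"claw":[1,1,1,1,1,1,1,1]}'
```

```text
time: 5.45
tool_pos: [0.5559, 0.0915, 0.1139]
ee_rot: [3.141, 0.005, 1.592]
wrist_force: [0.2, -6.3, 2.3]
width: 0.0005
time: 6.45
tool_pos: [0.5557, 0.0975, 0.1139]
ee_rot: [3.141, 0.005, 1.592]
wrist_force: [0.3, -5.7, 1.9]
width: 0.0003
```

```bash
python3 -m handwheel '{"delta_pos":[[0.6,0,0],[0.6,0,0],[0.6,0,0],[0.6,0,0],[0.6,0,0],[0.6,0,0],[0.4,0,0],[0,0,0]],"rotation":[[0,0,0],[0,0,0],[0,0,0],[0,0,0],[0,0,0],[0,0,0],[0,0,0],[0,0,0]],"claw":[1,1,1,1,1,1,1,1]}'
```

```text
time: 7.45
tool_pos: [0.5557, 0.0977, 0.114]
ee_rot: [3.141, 0.012, 1.59]
wrist_force: [-0.5, -13.6, 2.2]
width: 0.0006
```

```bash
python3 -m handwheel '{"delta_pos":[[-6,0,0],[-10,0,0],[0,0,-25],[0,0,-35],[30,5,-10],[40,5,0],[30,0,5],[8,0,5]],"rotation":[[0,0,0],[0,0,0],[0,0,0],[0,0,0],[0,0,0],[0,0,0],[0,0,0],[0,0,0]],"claw":[1,1,1,1,1,1,1,1]}'
python3 - <<'E'
from h import *
s=shot("wrist","w3");print(robot.get_obs()["tool_pos"]);print(pix(s,[.5535,.19,.13]))
shot("wrist","w3c",(180,140,330,250),5)
E
```

```text
time: 8.45
tool_pos: [0.563, 0.1977, 0.1731]
ee_rot: [-3.141, -0.0, 1.596]
wrist_force: [0.2, -0.6, -0.1]
width: 0.0003
[0.56254909 0.19755446 0.17202497]
[245.66352168 194.09485303]
```

View pics/w3.png

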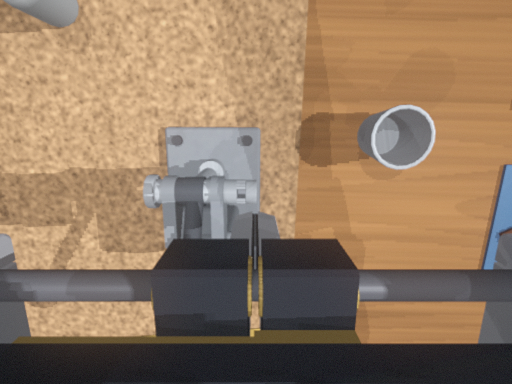

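View pics/w3c.png

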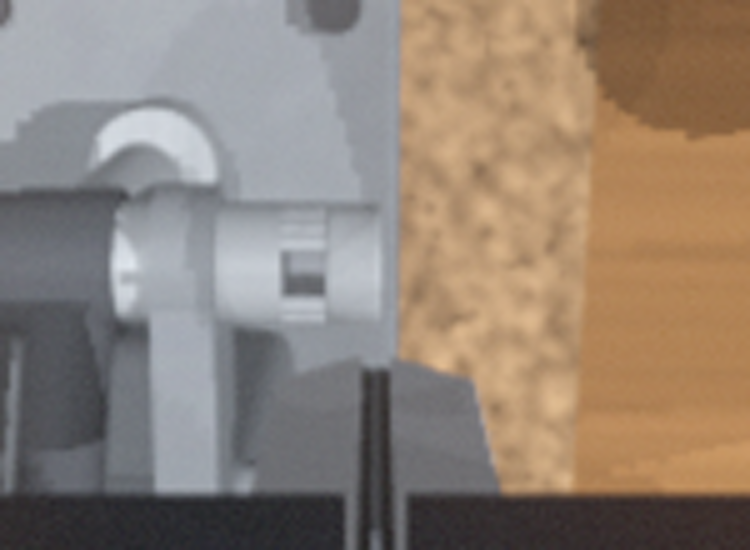

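```bash
python3 - <<'E'
from h import *
w=robot.snapshot("wrist")
f=lambda x,y,k,ox,oy:((x+.5)/k-.5+ox,(y+.5)/k-.5+oy)
g=lambda x,y,z:print(np.round(onz(w,f(x,y,5,180,140),z),4))
print("hole");g(304,274,.13);g(281,274,.13);g(327,274,.13);g(304,250,.13);g(304,298,.13)
print("end");g(382,262,.12);print("cheek");g(216,262,.133);g(216,262,.12)
print("axis by edges");g(345,263,.12)
print("cornr");g(400,-60,.014)
print(w["eye"])
print(R.from_euler('xyz',w["rotation"]).as_matrix().round(3))
import cv2
a=cv2.imread('pics/full_w3.png');cv2.imwrite('pics/c7.png',cv2.resize(a[165:215,135:265],None,fx=6,fy=6,interpolation=cv2.INTER_CUBIC))
E
```

```text
hole
[0.5533 0.1846 0.13  ]
[0.5533 0.181  0.13  ]
[0.5532 0.1881 0.13  ]
[0.5494 0.1845 0.13  ]
[0.5571 0.1846 0.13  ]
end
[0.5535 0.1967 0.12  ]
cheek
[0.5509 0.1712 0.133 ]
[0.5541 0.1698 0.12  ]
axis by edges
[0.5538 0.1907 0.12  ]
cornr
[0.5041 0.2    0.014 ]
[0.49830577 0.19462307 0.35026236]
[[-0.023  0.974  0.225]
 [ 1.     0.022  0.004]
 [-0.001  0.226 -0.974]]
```

View pics/c7.png

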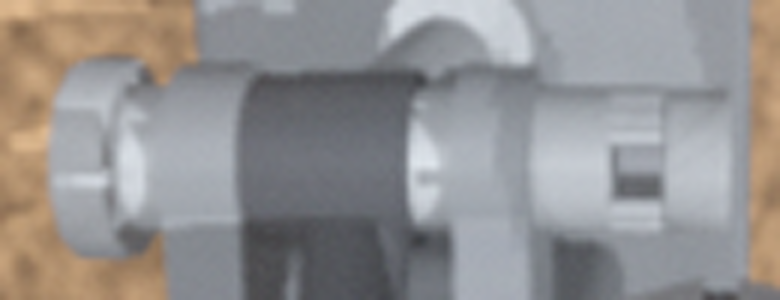

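```bash
python3 -m handwheel '{"delta_pos":[[0,0,-25],[-20,-4,-18],[-40,-8,0],[-45,-9,0],[-45,-9,0],[-45,-9,0],[-45,-9,0],[-45,-9,0]],"rotation":[[0,0,0],[0,0,0],[0,0,0],[0,0,0],[0,0,0],[0,0,0],[0,0,0],[0,0,0]],"claw":[1,1,1,1,0.2,0.2,0.2,0.2]}'; python3 -m handwheel '{"delta_pos":[[-40,-8,0],[-30,-5,0],[-15,-2,15],[-6,0,15],[0,0,15],[0,0,0],[0,0,0],[0,0,0]],"rotation":[[0,0,0],[0,0,0],[0,0,-0.155],[0,0,-0.155],[0,0,0],[0,0,0],[0,0,0],[0,0,0]],"claw":[0.2,0.2,0.2,0.2,0.2,0.2,0.2,0.2]}'
python3 - <<'E'
from h import *
s=shot("wrist","w4");print(robot.get_obs()["tool_pos"],robot.get_obs()["ee_rot"])
E
```

```text
time: 9.6
tool_pos: [0.5113, -0.0934, 0.2174]
ee_rot: [3.14, 0.001, 1.591]
wrist_force: [-0.4, 0.5, -0.8]
width: 0.0358
time: 10.6
tool_pos: [0.501, -0.1813, 0.1724]
ee_rot: [3.14, 0.001, 1.903]
wrist_force: [-0.0, -0.1, -0.1]
width: 0.0373
[ 0.50101214 -0.18119357  0.17235817] [3.14044474e+00 1.07002148e-03 1.90314164e+00]
```

View pics/w4.png

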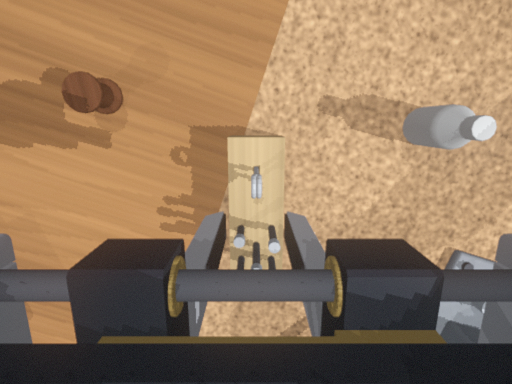

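```bash
python3 - <<'E'
import cv2
a=cv2.imread('pics/full_w4.png');cv2.imwrite('pics/c8.png',cv2.resize(a[125:225,215:300],None,fx=6,fy=6,interpolation=cv2.INTER_CUBIC))
E
```

```text
(no output)
```

View pics/c8.png

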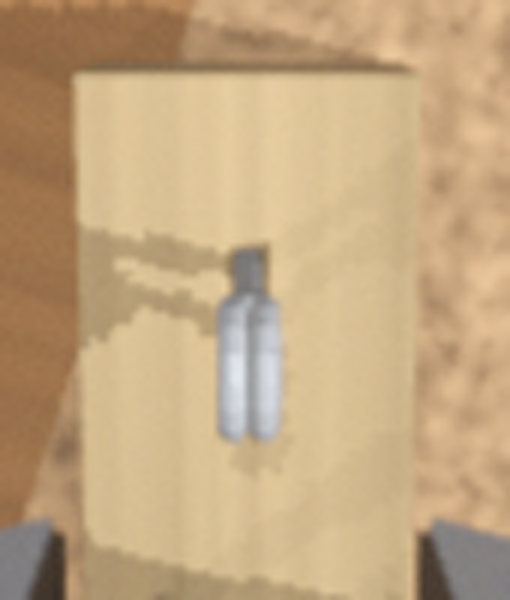

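```bash
python3 - <<'E'
from h import *
w=robot.snapshot("wrist");o=robot.get_obs()
p=onz(w,((250.5)/6-.5+215,(367.5)/6-.5+125),.078);print(p)
M=R.from_euler('xyz',o["ee_rot"]).as_matrix()
print(M.T@(p-o["tool_pos"])*1000, M.round(3))
print("leg",onz(w,((250.5)/6-.5+215,(272)/6-.5+125),.060))
E
```

```text
[ 0.49592998 -0.18219896  0.078     ]
[ 0.79914335 -5.18557953 94.21799031] [[-0.326  0.945  0.001]
 [ 0.945  0.326 -0.001]
 [-0.001  0.001 -1.   ]]
leg [ 0.4841665  -0.18619098  0.06      ]
```

```bash
python3 -m handwheel '{"delta_pos":[[0.8,-5,10],[0,0,25],[0,0,25],[0,0,25],[0,0,14],[0,0,7],[0,0,0],[0,0,0]],"rotation":[[0,0,0],[0,0,0],[0,0,0],[0,0,0],[0,0,0],[0,0,0],[0,0,0],[0,0,0]],"claw":[0.2,0.2,0.2,0.2,0.2,0.2,0.2,0.2]}'
python3 - <<'E'
from h import *
s=shot("wrist","w5",(155,130,355,280),4)
E
```

```text
time: 11.7
tool_pos: [0.4963, -0.1825, 0.0665]
ee_rot: [3.14, 0.001, 1.903]
wrist_force: [0.3, 0.2, 0.1]
width: 0.0378
```

View pics/w5.png

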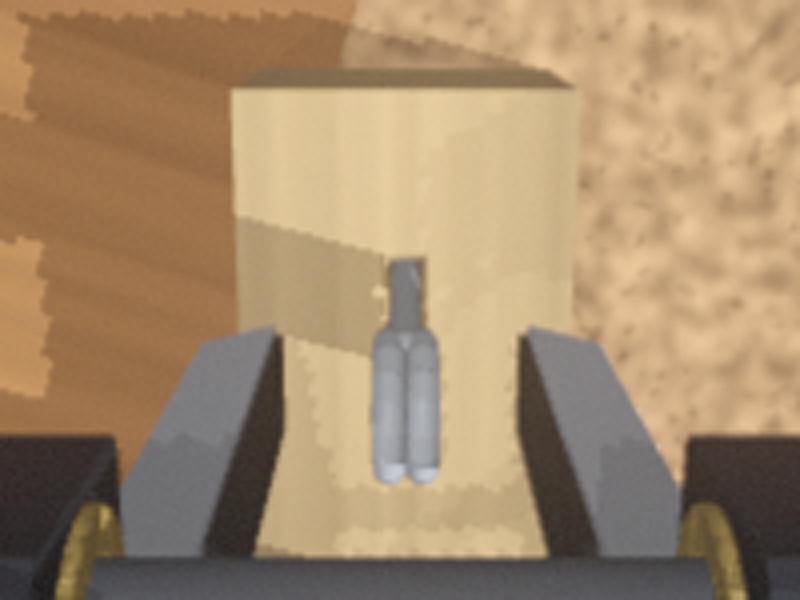

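```bash
python3 -m handwheel '{"delta_pos":[[0.7,0,0],[0,0,0],[0,0,0],[0,0,0],[0,0,0],[0,0,0],[0,0,0],[0,0,0]],"rotation":[[0,0,0],[0,0,0],[0,0,0],[0,0,0],[0,0,0],[0,0,0],[0,0,0],[0,0,0]],"claw":[0.2,1,1,1,1,1,1,1]}'
python3 -m handwheel '{"delta_pos":[[0,0,-5],[0,0,-15],[0,0,-30],[0,0,-40],[0,0,-40],[0,0,-25],[0,0,-8],[0,0,0]],"rotation":[[0,0,0],[0,0,0],[0,0,0],[0,0,0],[0,0,0],[0,0,0],[0,0,0],[0,0,0]],"claw":[1,1,1,1,1,1,1,1]}'
python3 - <<'E'
from h import *
s=shot("wrist","w6",(155,130,355,280),4)
E
```

```text
time: 12.75
tool_pos: [0.4954, -0.1815, 0.0655]
ee_rot: [3.141, -0.0, 1.903]
wrist_force: [0.6, -0.8, 0.1]
width: 0.0095
time: 13.75
tool_pos: [0.4954, -0.1814, 0.2288]
ee_rot: [3.141, 0.0, 1.903]
wrist_force: [-0.0, -0.1, -1.0]
width: 0.0098
```

View pics/w6.png

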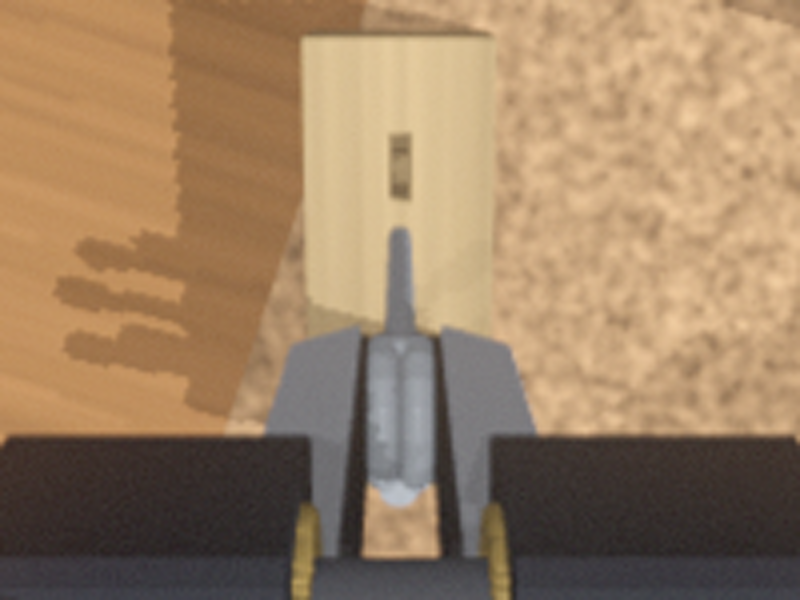

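```bash
cat >> h.py <<'E'
def tool():
    o=robot.get_obs();return o["tool_pos"],R.from_euler('xyz',o["ee_rot"]).as_matrix()
def tpix(s,q):
    p,M=tool();return pix(s,p+M@np.array(q)/1000)
E
python3 - <<'E'
from h import *
w=robot.snapshot("wrist")
c=lambda uv:((uv[0]+.5-155)*4-.5,(uv[1]+.5-130)*4-.5)
for q in [(0,-9.5,59.5),(0,-12,59.5),(0,-9.5,57),(-2.5,-9.5,59.5),(2.5,-9.5,59.5),(0,0,0),(0,-9.5,-12.5),(0,-14.5,59.5)]: print(q,np.round(c(tpix(w,q)),1))
E
```

```text
(0, -9.5, 59.5) [404.4 238.3]
(0, -12, 59.5) [404.4 226.6]
(0, -9.5, 57) [404.4 241. ]
(-2.5, -9.5, 59.5) [392.4 238.3]
(2.5, -9.5, 59.5) [416.3 238.3]
(0, 0, 0) [405.2 379. ]
(0, -9.5, -12.5) [405.4 347.5]
(0, -14.5, 59.5) [404.4 214.9]
```

```bash
python3 -m handwheel '{"delta_pos":[[0,0,0],[0,0,0],[28,8,0],[40,8,0],[40,8,0],[40,8,0],[40,8,0],[40,8,0]],"rotation":[[0,0,0.155],[0,0,0.155],[0,0,0],[0,0,0],[0,0,0],[0,0,0],[0,0,0],[0,0,0]],"claw":[1,1,1,1,1,1,1,1]}'; python3 -m handwheel '{"delta_pos":[[40,8,0],[40,8,0],[30,6,0],[18,4,5],[8,1,7],[2,0,4],[0,0,0],[0,0,0]],"rotation":[[0,0,0],[0,0,0],[0,0,0],[0,0,0],[0,0,0],[0,0,0],[0,0,0],[0,0,0]],"claw":[1,1,1,1,1,1,1,1]}'
python3 - <<'E'
from h import *
s=shot("wrist","w7",(205,140,305,215),8)
p,M=tool();print(p,robot.get_obs()["ee_rot"])
c=lambda uv:((uv[0]+.5-205)*8-.5,(uv[1]+.5-140)*8-.5)
for q in [(0,-9.5,59.5),(0,-12,59.5)]: print(q,np.round(c(tpix(s,q)),1))
print("hole",np.round(c(pix(s,(.5533,.1846,.13))),1))
E
```

```text
time: 14.85
tool_pos: [0.5376, 0.0489, 0.2266]
ee_rot: [-3.138, -0.0, 1.593]
wrist_force: [0.2, -0.8, 0.4]
width: 0.0097
time: 15.85
tool_pos: [0.5624, 0.1852, 0.2128]
ee_rot: [3.141, 0.0, 1.592]
wrist_force: [0.2, 0.4, -0.8]
width: 0.0095
[0.56240816 0.18537516 0.2130091 ] [ 3.14073338e+00 -8.06772173e-05  1.59196926e+00]
(0, -9.5, 59.5) [406.5 400.6]
(0, -12, 59.5) [406.4 377.3]
hole [400.9 356.6]
```

View pics/w7.png

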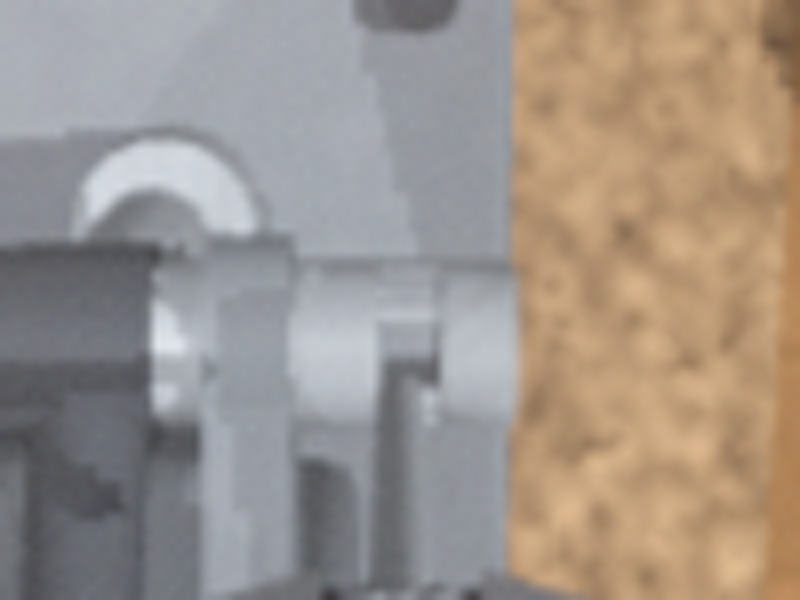

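```bash
python3 -m handwheel '{"delta_pos":[[1.2,0.4,3],[0,0,5],[0,0,5],[0,0,3],[0,0,1],[0,0,0],[0,0,0],[0,0,0]],"rotation":[[0,0,0],[0,0,0],[0,0,0],[0,0,0],[0,0,0],[0,0,0],[0,0,0],[0,0,0]],"claw":[1,1,1,1,1,1,1,1]}'
python3 - <<'E'
from h import *
s=shot("wrist","w8",(205,140,305,215),8)
p,M=tool();print(p,robot.get_obs()["ee_rot"])
c=lambda uv:((uv[0]+.5-205)*8-.5,(uv[1]+.5-140)*8-.5)
for q in [(0,-9.5,59.5),(0,-12,59.5)]: print(q,np.round(c(tpix(s,q)),1))
for h in [(.5533,.1846),(.5533,.1881),(.5498,.1846)]:print("hole",np.round(c(pix(s,(*h,.13))),1))
E
```

```text
time: 16.9
tool_pos: [0.5627, 0.1873, 0.1957]
ee_rot: [3.141, -0.0, 1.593]
wrist_force: [-0.0, 0.6, -1.4]
width: 0.0093
[0.56268863 0.18730038 0.19570374] [ 3.14118670e+00 -1.69352242e-04  1.59299626e+00]
(0, -9.5, 59.5) [405.2 399.4]
(0, -12, 59.5) [405.2 376.1]
hole [381.7 386.6]
hole [414.4 387.3]
hole [382.3 354.6]
```

View pics/w8.png

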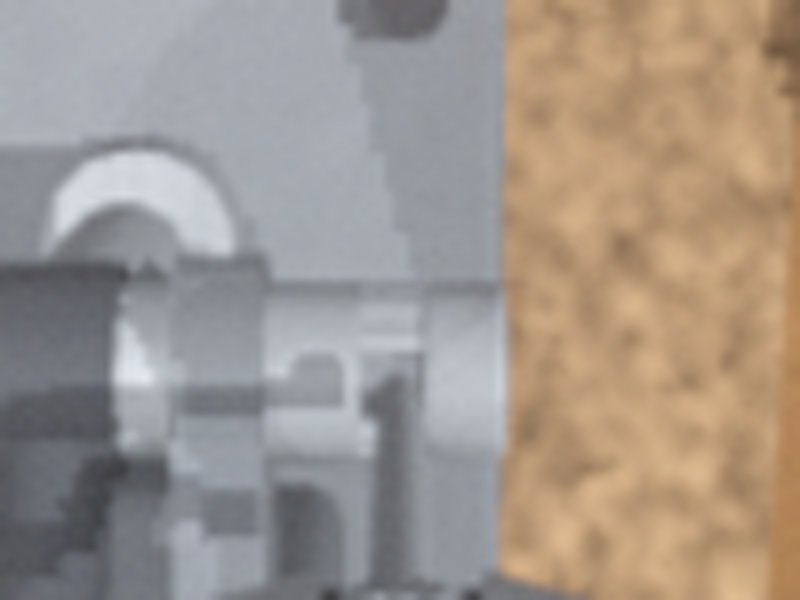

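```bash
python3 - <<'E'
import cv2,numpy as np
a=cv2.imread('pics/full_w8.png')
g=cv2.cvtColor(a,cv2.COLOR_BGR2GRAY)
print(g[180:208,244:266])
E
```

```text
[[175 174 174 175 175 178 178 178 177 174 177 178 178 159 160 170 173 170
  167 166 167 170]
 [179 179 180 178 179 180 177 177 176 176 177 177 177 163 165 176 174 172
  172 174 177 178]
 [187 185 183 185 185 187 193 195 195 195 194 196 195 178 172 177 179 177
  180 181 182 181]
 [187 188 188 189 189 187 188 189 189 191 189 190 189 175 173 179 184 186
  186 187 187 184]
 [165 166 167 187 194 187 173 171 172 169 160 156 154 142 166 183 188 189
  189 189 186 187]
 [155 156 156 170 195 190 173 164 165 165 159 156 157 141 171 186 191 193
  191 190 191 190]
 [158 160 161 163 195 194 175 165 164 153 145 151 158 141 176 191 191 191
  192 194 194 192]
 [158 160 160 163 195 196 173 166 150 128 118 131 146 139 175 190 190 191
  193 194 195 195]
 [157 156 155 158 192 186 159 144 125 110 108 125 140 136 175 189 194 194
  194 194 195 195]
 [153 153 151 154 189 179 139 117 109 106 111 127 137 142 177 191 192 193
  194 194 193 195]
 [154 155 153 158 187 181 133 105 105 105 109 123 145 144 174 187 189 189
  193 190 191 191]
 [185 184 184 185 192 181 137 114 105 104 107 121 140 151 173 184 185 186
  1
[... 804 characters left out ...]
8 118 134 148 153 148 147 149
  151 149 149 154]
 [109 125 139 148 151 151 151 133 110 103 106 120 133 149 150 150 148 148
  150 151 150 154]
 [102 112 123 143 150 151 150 130 109 106 107 122 134 147 153 148 148 148
  150 151 152 156]
 [100 108 118 136 149 151 150 126 109 105 110 119 134 148 151 148 148 150
  150 151 149 155]
 [100 111 114 129 146 150 150 125 108 103 108 117 132 146 152 149 147 149
  151 151 149 153]
 [101 110 115 124 143 151 150 127 106 106 107 120 132 145 152 149 146 149
  152 149 152 154]
 [106 111 116 120 143 149 147 124 107 104 105 118 134 146 152 148 149 150
  149 150 149 153]
 [106 114 116 121 143 149 148 125 108 105 108 117 132 146 153 150 148 150
  150 149 149 153]]
```

```bash
python3 -m handwheel '{"delta_pos":[[-0.5,0,1],[0,0,1],[0,0,1],[0,0,1],[0,0,1],[0,0,1],[0,0,1],[0,0,1]],"rotation":[[0,0,0],[0,0,0],[0,0,0],[0,0,0],[0,0,0],[0,0,0],[0,0,0],[0,0,0]],"claw":[1,1,1,1,1,1,1,1]}'
python3 -m handwheel '{"delta_pos":[[0,0,0],[0,0,0.5],[0,0,0.5],[0,0,0.5],[0,0,0.5],[0,0,0],[0,0,0],[0,0,0]],"rotation":[[0,0,0],[0,0,0],[0,0,0],[0,0,0],[0,0,0],[0,0,0],[0,0,0],[0,0,0]],"claw":[1,1,1,1,1,1,1,1]}'
python3 - <<'E'
from h import *
s=shot("wrist","w9",(205,140,305,215),8)
p,M=tool();print(p,robot.get_obs()["wrist_force"],robot.get_obs()["wrist_torque"])
E
```

```text
time: 17.95
tool_pos: [0.5626, 0.1868, 0.1875]
ee_rot: [3.141, -0.0, 1.593]
wrist_force: [0.6, 0.1, -0.8]
width: 0.01
time: 18.95
tool_pos: [0.5627, 0.1868, 0.1855]
ee_rot: [3.141, -0.0, 1.593]
wrist_force: [0.3, 0.4, -0.7]
width: 0.0097
[0.56270561 0.18678018 0.18554468] [0.35989667 0.12008186 0.34803347] [ 0.0099081  -0.14513875 -0.00589289]
```

View pics/w9.png

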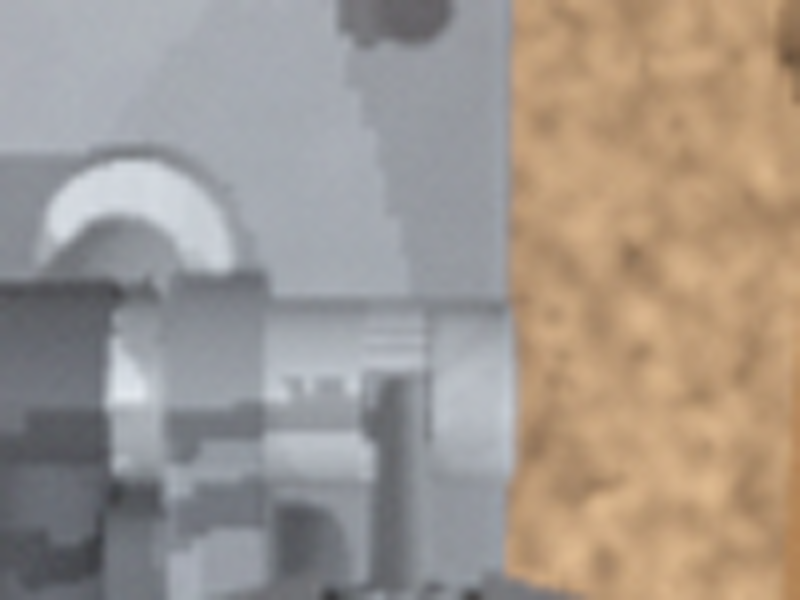

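```bash
python3 -m handwheel '{"delta_pos":[[0,0,1],[0,0,1],[0,0,1],[0,0,1],[0,0,1],[0,0,1],[0,0,0],[0,0,0]],"rotation":[[0,0,0],[0,0,0],[0,0,0],[0,0,0],[0,0,0],[0,0,0],[0,0,0],[0,0,0]],"claw":[1,1,1,1,1,1,1,1]}'
python3 -m handwheel '{"delta_pos":[[0,0,1],[0,0,1],[0,0,1],[0,0,1],[0,0,1],[0,0,1],[0,0,1],[0,0,0]],"rotation":[[0,0,0],[0,0,0],[0,0,0],[0,0,0],[0,0,0],[0,0,0],[0,0,0],[0,0,0]],"claw":[1,1,1,1,1,1,1,1]}'
```

```text
time: 20.0
tool_pos: [0.5627, 0.1868, 0.1794]
ee_rot: [3.142, -0.0, 1.593]
wrist_force: [0.3, 0.5, -0.0]
width: 0.01
time: 21.0
tool_pos: [0.5626, 0.1868, 0.1723]
ee_rot: [-3.142, -0.0, 1.593]
wrist_force: [1.4, -0.3, 0.1]
width: 0.0098
```

```bash
python3 -m handwheel '{"delta_pos":[[0,0,1],[0,0,1],[0,0,1],[0,0,1],[0,0,1],[0,0,1],[0,0,1],[0,0,1]],"rotation":[[0,0,0],[0,0,0],[0,0,0],[0,0,0],[0,0,0],[0,0,0],[0,0,0],[0,0,0]],"claw":[1,1,1,1,1,1,1,1]}'
python3 -m handwheel '{"delta_pos":[[0,0,1],[0,0,1],[0,0,1],[0,0,1],[0,0,0],[0,0,0],[0,0,0],[0,0,0]],"rotation":[[0,0,0],[0,0,0],[0,0,0],[0,0,0],[0,0,0],[0,0,0],[0,0,0],[0,0,0]],"claw":[1,1,1,1,1,1,1,1]}'
```

```text
time: 22.0
tool_pos: [0.5643, 0.1869, 0.1665]
ee_rot: [3.136, -0.001, 1.593]
wrist_force: [3.4, -0.0, 8.7]
width: 0.0099
time: 23.0
tool_pos: [0.5644, 0.187, 0.1637]
ee_rot: [3.135, -0.001, 1.593]
wrist_force: [3.4, 0.6, 10.3]
width: 0.0094
```

```bash
python3 -m handwheel '{"delta_pos":[[0,-0.5,1],[0,-0.5,1],[0,0,1],[0,0,1],[0,0,1],[0,0,0],[0,0,0],[0,0,0]],"rotation":[[0,0,0],[0,0,0],[0,0,0],[0,0,0],[0,0,0],[0,0,0],[0,0,0],[0,0,0]],"claw":[1,1,1,1,1,1,1,1]}'
python3 - <<'E'
from h import *
s=shot("wrist","w10",(205,140,305,250),5);s=shot("scene","s10",(280,130,400,220),6)
E
```

```text
time: 24.0
tool_pos: [0.5634, 0.1867, 0.1543]
ee_rot: [3.138, -0.0, 1.593]
wrist_force: [6.9, 0.6, -2.0]
width: 0.0101
```

View pics/w10.png

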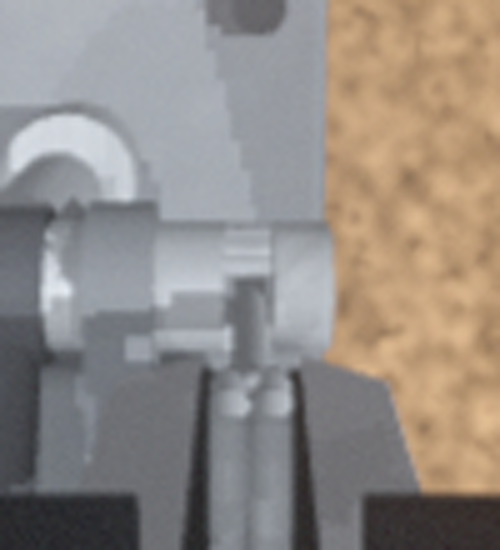

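```bash
python3 -m handwheel '{"delta_pos":[[0,0,1.5],[0,0,1.5],[0,0,1.5],[0,0,1.5],[0,0,1.5],[0,0,1.5],[0,0,0],[0,0,0]],"rotation":[[0,0,0],[0,0,0],[0,0,0],[0,0,0],[0,0,0],[0,0,0],[0,0,0],[0,0,0]],"claw":[1,1,1,1,1,1,1,1]}'
```

```text
time: 25.1
tool_pos: [0.5618, 0.1867, 0.1462]
ee_rot: [3.141, 0.0, 1.593]
wrist_force: [4.5, 0.3, -0.1]
width: 0.0099
```

```bash
python3 -m handwheel '{"delta_pos":[[0,0.5,1],[0,0.4,1],[0,0,1],[0,0,0],[0,0,0],[0,0,0],[0,0,0],[0,0,0]],"rotation":[[0,0,0],[0,0,0],[0,0,0],[0,0,0],[0,0,0],[0,0,0],[0,0,0],[0,0,0]],"claw":[1,1,1,1,1,1,1,1]}'; python3 -m handwheel '{"delta_pos":[[0,0,0],[0,0,0],[0,0,0],[0,0,0],[0,0,0],[0,0,0],[0,0,0],[0,0,0]],"rotation":[[0,0,0],[0,0,0],[0,0,0],[0,0,0],[0,0,0],[0,0,0],[0,0,0],[0,0,0]],"claw":[0.5,0.5,0.5,0.5,0.5,0.5,0.5,0.5]}'
python3 - <<'E'
from h import *
s=shot("wrist","w11",(175,140,335,260),5)
E
```

```text
time: 26.1
tool_pos: [0.5625, 0.1868, 0.1435]
ee_rot: [-3.142, -0.0, 1.593]
wrist_force: [2.9, -0.1, 2.4]
width: 0.0099
time: 27.1
tool_pos: [0.5625, 0.1868, 0.1435]
ee_rot: [3.142, -0.0, 1.593]
wrist_force: [0.2, 0.9, 0.2]
width: 0.0235
```

View pics/w11.png

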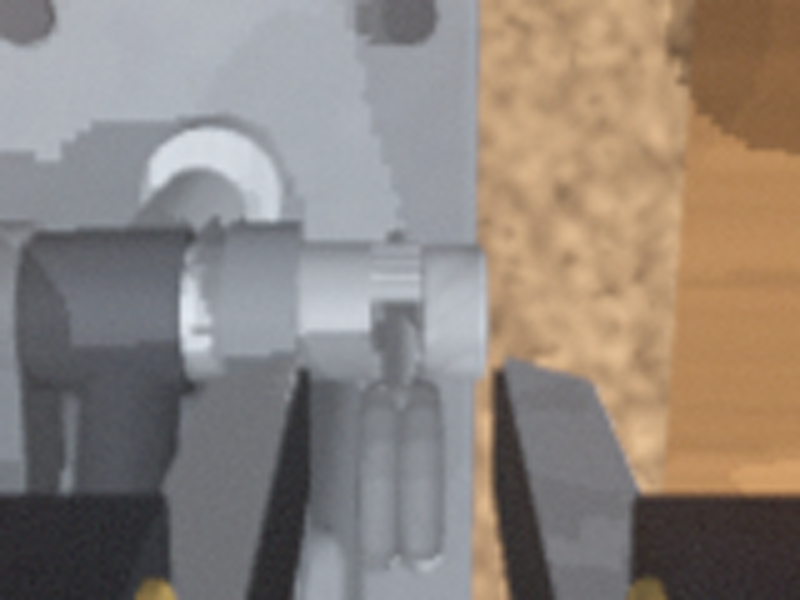

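Released with clearance on both sides; straight up and away, then check.

```bash
python3 -m handwheel '{"delta_pos":[[0,0,-5],[0,0,-15],[0,0,-25],[0,0,-30],[0,-20,-30],[0,-25,-5],[0,-25,0],[0,0,0]],"rotation":[[0,0,0],[0,0,0],[0,0,0],[0,0,0],[0,0,0],[0,0,0],[0,0,0],[0,0,0]],"claw":[0.5,0.5,0.5,0.5,0.5,0.5,0.5,0.5]}'
python3 - <<'E'
from h import *
s=shot("wrist","w12",(175,150,335,270),5);t=shot("scene","s12",(280,130,400,220),6)
for d in (32,40):
  print(pix(s,(.563,.1866,.12+d/1000)),pix(t,(.563,.1866,.12+d/1000)))
E
```

```text
time: 28.15
tool_pos: [0.4921, 0.1855, 0.2557]
ee_rot: [3.138, -0.001, 1.594]
wrist_force: [-0.1, 0.2, 0.7]
width: 0.0236
[254.65543202 254.39579544] [342.86154853 160.34308286]
[254.6592316  257.89900005] [343.50442872 158.39567965]
```

View pics/w12.png

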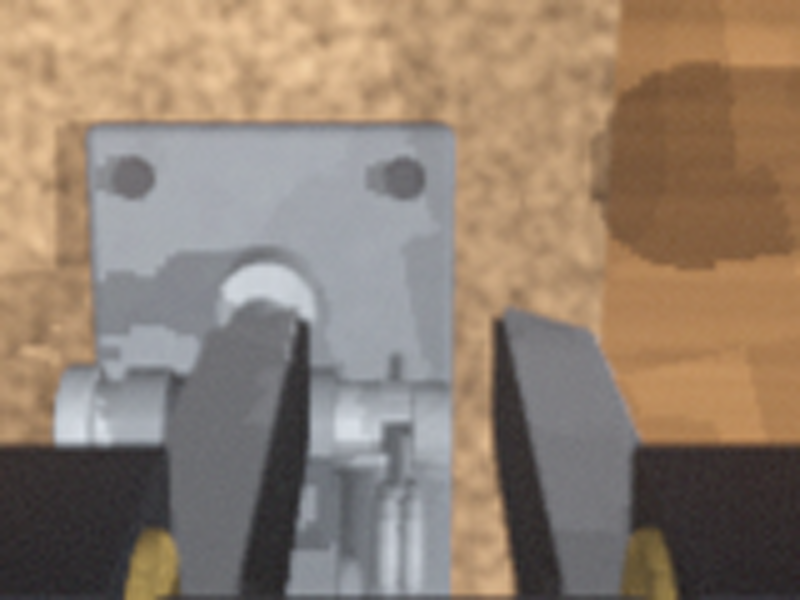

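View pics/s12.png

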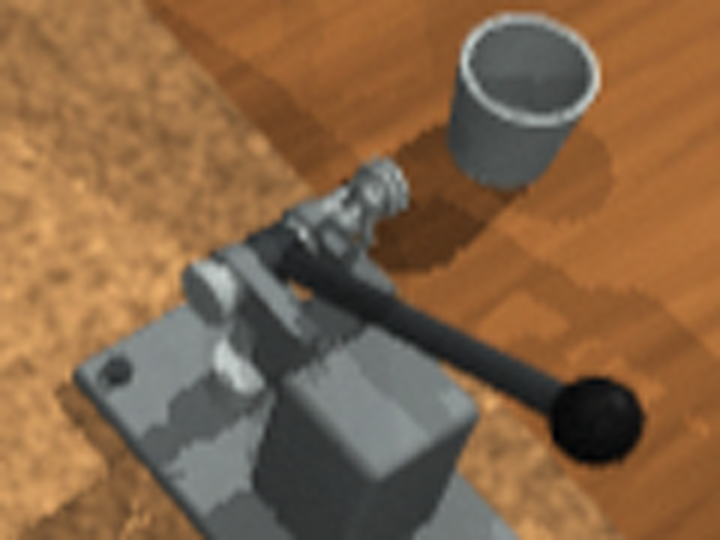

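```bash
python3 - <<'E'
from bench import robot
print(robot.get_obs()["qvel"].round(4),robot.close_job())
E
```

```text
the job is handed in; nothing more can be done
[-0.0053  0.0232 -0.0013 -0.0001 -0.0015  0.0007] None
```

The pin is home and the cotter is snapped on and released. I handed the job in at about 28 s of the 64 s allowed.

- **Pin:** I pushed it with shut fingers. It slid at about 6 N, then stopped dead: a further 4 mm of command moved it only 0.2 mm, and the force rose to 13.6 N. The cross hole then showed clear of the far cheek.
- **Cotter:** I took it from the block and lined its leg up over the hole by wrist camera. The leg went in with no force. The bow then met up to about 10 N down, a little over the 2 to 8 N expected, and about 7 N sideways. It snapped with the eye near 50 mm above the axis. I guided it on down to about 36 mm, then let go and backed off.
- **Last checks:** the scene picture puts the released eye at about 31–32 mm above the axis, the normal settled height, with its plane across the pin. The gripper was clear and reading no contact force. I never moved near the glue bottle, tin or spool at their height.
- **Disagreements:** the wrist camera read about 1 mm off sideways against the tool. I aligned leg to hole within one picture instead of relying on its absolute positions. I did not push the pin again after fitting the cotter, but the forces along it stayed under about 1 N.

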